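Load a sample carrier through the analyser's flap gate

ROBOT

A 6-joint arm with a two-finger parallel gripper is mounted at the origin on the work surface. World frame = base frame: x ahead of the robot, y to its left, z up, the work surface at z = 0. Lengths are in m, angles in rad, forces in N, time in s.
With the tool pointing down it reaches from about 0.225 to 0.725 m from the base axis. Payload 3.1 kg.
Tool frame: the origin (TCP) lies on the centre line of the jaws, within the pads' length; the fingertips stand bot.tcp_to_tips ahead of it and the grasp point (between the pads) is the TCP (bot.tcp_to_tips is the distance from the TCP to the fingertips, in m); z points along the fingers, y is the direction in which the jaws open and shut (so a half turn about z gives the same grasp; the last joint's range is limited). The gripper opens to 85 mm and grips with 20 to 120 N. Pads are 22 mm wide; open, the fingers measure 114 mm over their backs; the gripper's body (76 mm by 85 mm) begins 54 mm behind the grasp point. The pads swing forward as they close: fully open they stand 13 mm farther back than shut.
Start: joints at [-1.25, 0.048, 0.099, 1.622, 0, 1.443], TCP at [0.228, -0.473, 0.223] pointing down, gripper open.
Joint ranges: [-2.91, 2.91], [-0.99, 1.94], [-1.21, 1.42], [-2.12, 2.29], [-1.49, 1.47], [-3.14, 3.14]. Speed limits (rad/s): [2.79, 2.79, 3.14, 3.14, 3.14, 3.14].

INTERFACE

Orientations are given as a 3x3 rotation matrix whose columns are the frame's x, y, z axes.
In Python, from bench import sensors, optics, bot gives the robot as it stands. The module is installed in compiled form; this text tells all that it offers.
- The arm moves only by the tool carry_out, never from a script. Its argument "steps" is a list of rows, each a list of 7 numbers: the turn, a rotation vector about the tool's x, y, z in degrees, then the shift along the tool's x, y, z in m, then the finger opening in m, from 0 to 0.0854. In form: [[rx, ry, rz, tx, ty, tz, jaw], ...]. A call has 1 to 5 rows; each row shifts and turns the commanded pose from where the row before left it, along the tool's axes as they then stand; what a row does not reach is not made up. A row lasts 1/10 s, in which the tool goes at most 50 mm and 8.59 degrees, less where a joint would pass 70% of its speed; a pose out of reach is approached as far as the arm can. A call with a gripper value outside its range is refused whole. The fingers move at their own pace and stop on an object; "force" is the grip in N (left out, the last holds). Time passes only in rows, so rows that do not move let the fingers close. It gives the time, the measured TCP pose, the force and the opening at its end, in the units of the state.
- sensors.state(): the state, without advancing time (a new reading comes with each control period).
- optics.read_camera(name): name is "side" or "top" or "wrist"; returns a dict with "img" (384x512x3 uint8, red, green, blue), "z_map" (384x512 float32, m along the optical axis (not along the pixel's ray), 0 where there is no reading), "fx", "fy", "cx", "cy" (pixels), "world_from_camera" (4x4, takes a point from camera to world coordinates). Camera axes: x right, y down, z forward; pixel columns grow to the right and rows downward; lengths in m; the calibration is good to about 2 mm. A picture is of the moment at which its call begins.
- bot.hand_in(): hands the job in, once; it reports no verdict.
The state is a dict: "clock": time; "q": joint angles; "joint_vel": joint speeds; "tau": joint torques, N m; "ee_pos": TCP position; "tcp_rot": TCP orientation; "contact_force": force on the tool from outside, world axes, zero at the start; "wrist_torque": the same for the moment, N m; "gripper_width": opening from 0.0 (shut) to 1.0 (fully open).
Only numpy, scipy, OpenCV 4.12 (cv2) and the standard library are available. Lean on these libraries where they do the work, as an engineer would, in place of code of your own. Each camera call takes 0.05 s, during which the arm holds its last target.

TASK

Take the sample carrier by the upright grip on its tail, put it nose first between the guide rails and push it along the bench through the hanging flap, until you feel it press against the spring pad inside the analyser: a light but definite press of about 10 newtons, held for a moment and never above 20. Then let go and leave it lying there, with the flap fallen shut behind the tray. Keep it upright, do not force it against the rails, and leave the bottle, beaker and jar alone.

Things in the scene. Friction and masses are not known exactly. Their poses are not given: they have to be found in the camera images.
- lane: Two aluminium rails on the bench and a white gate. Origin: on the bench, midway between the rails, under the flap's hinge; +x = travel into the analyser, z up. Rails 64 mm apart inside, 6 thick, 22 high, x = -60 to +175 mm, no floor; flared mouth out to x = -90 (about 95 wide). Gate posts at x = 0: 104 high, 80 apart inside, axle 92 mm above the bench.
- flap (a joint): Angle of the grey flap, 72 mm wide, 68 tall, hung from the axle. 0 = shut; it swings only towards the lane's +x, up to 1.4. Weight and a weak spring shut it; lifting it takes about 1 N. On the tray's top it stands at about 0.8 rad, its edge 50 mm past x = 0, and falls shut once the tray's rear is past there.
- flap_edge (a point): Middle of the flap's lower edge, 24 mm above the bench when shut: clears the carrier's tail bar but not its tray.
- intake: White analyser housing over the lane's end; origin and axes of lane, x = 105 to 265 mm, 160 wide, 158 high. Roofed tunnel 84 wide, 58 high. Inside, a hidden rubber pad (40 wide, 7 to 41 mm above the bench) faces -x on a spring, 2 N per mm, 13 mm travel. Its free face stands at x = 130 to 155 mm, different every time and not measured: feel for it.
- carrier_grip (a point): Centre of the carrier's grip: upright aluminium plate 40 mm along x, 14 thick (y), top 85 mm above the underside, this point 42.5. Axes: +x to the nose, z up. The plate stands on the end of a tail bar 24 wide, 12 high. The tray's front face is 205 mm and its rear face 135 mm ahead of this point.
- carrier_nose (a point): Centre of the tray's front face, 22.5 mm above the underside; 205 mm in front of the grip's centre.
- carrier: The carrier, about 0.35 kg (varies), sliding drag 1 to 4 N of its own: white tray block 70 x 60 x 45 mm (x, y, z) holding a sample cup with a round grey lid (47 mm), tail bar and grip behind. Origin at the underside below the tray's centre, 170 mm ahead of the grip's centre; +x to its nose.
- sample_bottle: Bystander: closed white bottle, 60 mm across, 140 mm high, origin at its underside.
- beaker: Bystander: glass cup, 70 mm across, 80 mm high, origin at its underside.
- jar: Bystander: amber jar with a white cap, 56 mm across, 60 mm high, origin at its underside.
Things that resemble listed ones, but are neither listed nor needed, are in the scene too. Leave any yellow look-alike of the carrier alone. What is shaped like the intake but green is not meant.

How it is judged:
On the way, in this order (a step that is already met when the one before it is completed fails the run):
1. the tray, low between the rails, pushes the flap open (x of carrier_nose in the frame of lane between 0.015 and 0.09 m and y of carrier_nose in the frame of lane between -0.01 and 0.01 m and z of carrier_nose in the frame of lane between 0 and 0.035 m and value of joint flap above 0.3 rad), for 0.1 s.
2. the carrier is pressed against the pad with more than 5 N for 0.3 s (x of carrier_nose in the frame of lane between 0.125 and 0.18 m and contact force between carrier and intake above 5 N), for 0.3 s.
At the end, for the whole second after the job is handed in: The carrier lies flat (within 0.06 rad) on the bench between the rails, within 6 mm of their middle and 0.08 rad of their direction, its nose 125 to 180 mm past the gate, where the pad was felt; the flap hangs shut behind the tray (below 0.06 rad); everything is at rest and released (x of carrier_nose in the frame of lane between 0.125 and 0.18 m and y of carrier_nose in the frame of lane between -0.006 and 0.006 m and value of joint flap below 0.06 rad and angle between carrier's own z axis and vertical below 0.06 rad and height (world z) of carrier below 0.005 m and angle between the x axis of carrier and the x axis of lane, either way round below 0.08 rad and linear speed of carrier below 0.02 m/s); the robot touches nothing.
It fails at once if the carrier presses the pad or housing with more than 20 N (contact force between carrier and intake above 20 N).
It fails at once if the carrier is forced against the rails, gate or flap with more than 25 N (contact force between carrier and lane above 25 N).
It fails at once if the carrier is tipped by more than 0.5 rad (angle between carrier's own z axis and vertical above 0.5 rad).
It fails at once if the bottle, beaker or jar is moved by 30 mm or tipped (distance of any of sample_bottle, beaker, jar from where it was at the start of the episode above 0.03 m or angle between any of sample_bottle, beaker, jar's own z axis and vertical above 0.3 rad).
It also fails if it takes over 64 s, if anything falls off the work surface, if the arm or the gripper's body presses on something with over 40 N, if the wrist force passes 120 N, or if a joint passes its speed limit or range.

## Working session

There is one attempt and no reset: what is moved stays moved. The work goes in short steps, Python scripts to look and compute and a tool call to move; the robot and the scene stay as the last step left them, time stands still between calls to the robot, and variables do not carry over. Pictures are saved under pics/ and viewed, and the job is handed in when it is done.

Besides the shell and the picture viewer there is one more tool, called after "Request:" in YAML: its name, and indented under it one key for each argument. carry_out: Moves the arm, as the interface text tells. Its arguments: {"type":"object","properties":{"steps":{"type":"array","items":{"type":"array","items":{"type":"number"}}},"force":{"type":"number"}},"required":["steps"]}

```bash
mkdir -p pics; ls; python3 - <<'E'
from bench import sensors, optics, bot
import cv2,numpy as np,pickle
s=sensors.state()
for k,v in s.items(): print(k,np.round(v,3).tolist())
print(bot.tcp_to_tips)
for n in ["top","side"]:
    c=optics.read_camera(n); pickle.dump(c,open(f"{n}0.pkl","wb"))
    cv2.imwrite(f"pics/{n}0.png",c["img"][:,:,::-1])
    print(n,c["fx"],c["cx"],c["cy"],np.round(c["world_from_camera"],3).tolist())
E
```

```text
pics
clock 0.0
q [-1.25, 0.049, 0.098, 1.622, -0.0, 1.443]
joint_vel [-0.002, 0.001, 0.0, -0.0, -0.001, 0.0]
tau [-0.001, -33.878, 32.002, 0.02, -0.0, 0.0]
ee_pos [0.228, -0.472, 0.221]
tcp_rot [[0.901, 0.434, -0.001], [0.434, -0.901, 0.002], [0.0, -0.002, -1.0]]
contact_force [-0.217, 0.762, -0.695]
wrist_torque [0.042, -0.032, -0.028]
gripper_width 1.003
0.019
top 388.0745958999549 251.96255897732757 192.51675613216628 [[0.023, -0.993, 0.113, 0.383], [-1.0, -0.022, 0.015, 0.079], [-0.012, -0.113, -0.993, 1.057], [0.0, 0.0, 0.0, 1.0]]
side 457.07042219460936 252.21070577945713 199.76840845243353 [[-0.964, -0.208, 0.165, 0.318], [-0.266, 0.724, -0.636, 0.813], [0.013, -0.657, -0.753, 0.95], [0.0, 0.0, 0.0, 1.0]]
```

View pics/top0.png

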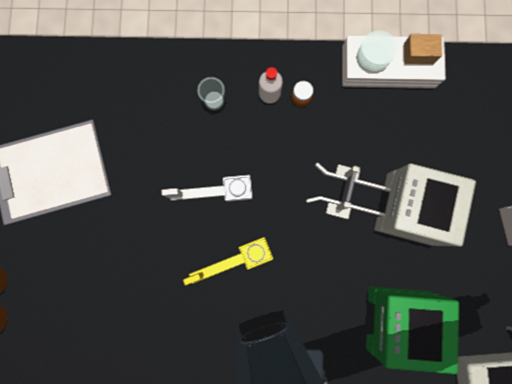

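View pics/side0.png

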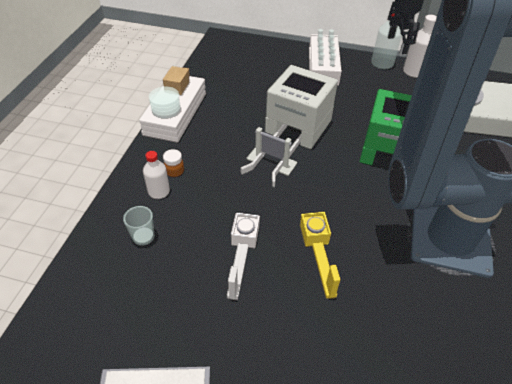

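The white carrier is at about (208,190) in the top view, with its grip at (171,193) and nose to the right at (252,188). The lane mouth is at about (315,185), and the gate and white housing run right and slightly down to (435,205). The yellow carrier and the green housing are decoys. Next I measure with rays and heights.

```bash
cat > h.py <<'E'
import numpy as np,cv2,pickle
def cloud(c):
    z=c["z_map"];v,u=np.mgrid[:z.shape[0],:z.shape[1]]
    P=np.stack([(u-c["cx"])/c["fx"]*z,(v-c["cy"])/c["fy"]*z,z,np.ones_like(z)],-1)
    return (P@np.asarray(c["world_from_camera"]).T)[...,:3]
def onplane(c,uv,h):
    T=np.asarray(c["world_from_camera"]);uv=np.atleast_2d(uv).astype(float)
    d=np.c_[(uv[:,0]-c["cx"])/c["fx"],(uv[:,1]-c["cy"])/c["fy"],np.ones(len(uv))]@T[:3,:3].T
    return T[:3,3]+d*((h-T[2,3])/d[:,2])[:,None]
def proj(c,P):
    T=np.linalg.inv(np.asarray(c["world_from_camera"]));p=np.atleast_2d(P)@T[:3,:3].T+T[:3,3]
    return np.c_[p[:,0]/p[:,2]*c["fx"]+c["cx"],p[:,1]/p[:,2]*c["fy"]+c["cy"]]
E
python3 - <<'E'
from h import *
c=pickle.load(open("top0.pkl","rb"));P=cloud(c);z=P[...,2]
print("bench z",np.median(z[230:300,120:170]),np.std(z[230:300,120:170]))
def rect(m,h,name):
    m=m.astype(np.uint8)
    cs,_=cv2.findContours(m,cv2.RETR_EXTERNAL,cv2.CHAIN_APPROX_NONE);k=max(cs,key=cv2.contourArea)
    w=onplane(c,k.reshape(-1,2),h)[:,:2].astype(np.float32)
    r=cv2.minAreaRect(w*1000);print(name,np.round(r[0],1),np.round(r[1],1),round(r[2],2), "centroid",np.round(P[...,:2][m>0].mean(0),4))
def box(u0,u1,v0,v1):
    m=np.zeros(z.shape,bool);m[v0:v1,u0:u1]=1;return m
rect((z>.148)&(z<.17)&box(370,490,150,255),.158,"intake top")
rect((z>.038)&(z<.06)&box(215,262,165,210),.045,"tray")
rect((z>.07)&(z<.1)&box(150,195,175,210),.085,"grip")
for n,(a,b,bx) in dict(posts=(.085,.12,box(320,365,155,225)),rails=(.012,.03,box(350,395,160,225)),bar=(.007,.018,box(170,226,175,205))).items():
    m=(z>a)&(z<b)&bx; v,u=np.nonzero(m);print(n,len(u));
    if len(u): print(u.min(),u.max(),v.min(),v.max())
c2=c["img"][150:260,150:490,::-1]
cv2.imwrite("pics/crop0.png",cv2.resize(c2[:,150:],None,fx=4,fy=4,interpolation=cv2.INTER_CUBIC))
cv2.imwrite("pics/crop1.png",cv2.resize(c2[10:70,:120],None,fx=6,fy=6,interpolation=cv2.INTER_CUBIC))
E
```

```text
bench z 0.0006421312313968919 0.06176448530611129
intake top [ 467.8 -327.4] [161.4 159.7] 76.29 centroid [ 0.4668 -0.3271]
tray [511.  135.1] [60.7 69.8] 6.49 centroid [0.5109 0.1353]
grip [490.3 302.1] [15.3 43.3] 1.27 centroid [0.491  0.3025]
posts 214
342 358 166 208
rails 258
350 390 173 224
bar 406
170 223 178 199
```

View pics/crop0.png

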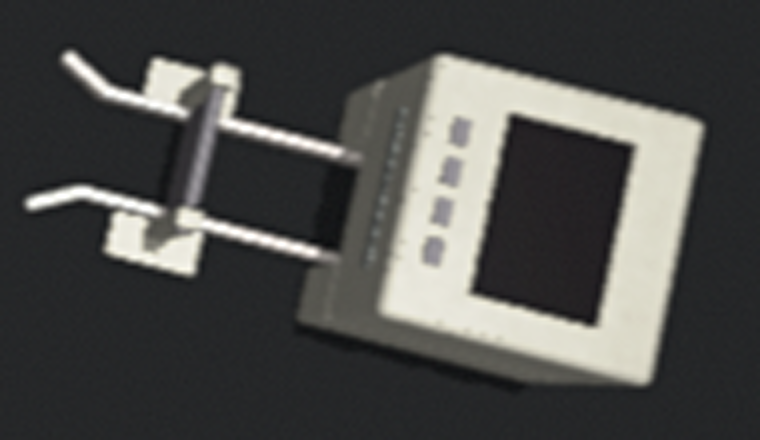

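View pics/crop1.png

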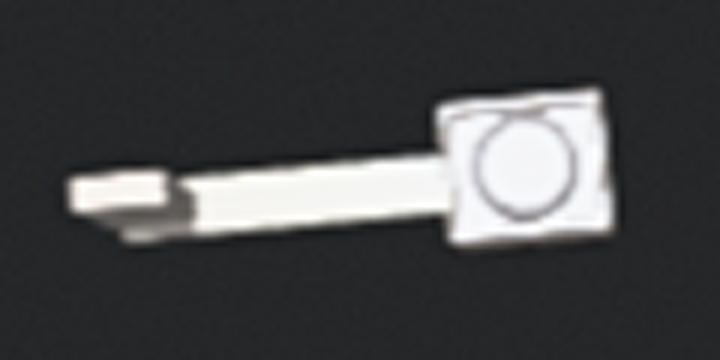

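```bash
cat > lane.py <<'E'
from h import *
def lane(c):
    """rail centre lines from bright pixels on plane z=22mm -> origin, dir"""
    g=c["img"].min(2)
    O=np.array([.5111,-.1475]);d=np.array([-.237,-.9715])
    for it in range(4):
        d/=np.linalg.norm(d);n=np.array([-d[1],d[0]])
        v,u=np.mgrid[150:240,300:400];uv=np.c_[u.ravel(),v.ravel()]
        w=onplane(c,uv,.022)[:,:2]-O;x=w@d;y=w@n
        b=g[uv[:,1],uv[:,0]]
        L=[]
        for s in (1,-1):
            m=(b>120)&(abs(y-35e-3*s)<.007)&(((x>.045)&(x<.098))|((x>-.06)&(x<-.035)))
            k=np.polyfit(x[m],y[m],1,w=np.sqrt(b[m]));L.append((k,m.sum()))
        k=(L[0][0]+L[1][0])/2
        print("rails",[ (np.round(a*[1,1000],4).tolist(),n_) for a,n_ in L])
        O=O+n*k[1];d=d+n*k[0]
    return O,d/np.linalg.norm(d)
if __name__=="__main__":
    c=pickle.load(open("top0.pkl","rb"))
    O,d=lane(c);print(O,d,np.degrees(np.arctan2(d[1],d[0])))
    n=np.array([-d[1],d[0]]);I=np.array([.4673,-.3272])-O;print("intake centre in lane",I@d,I@n)
    # flap / gate tops
    P=cloud(c);z=P[...,2];m=np.zeros(z.shape,bool);m[155:225,320:365]=1;m&=(z>.085)&(z<.12)
    q=P[m][:,:2]-O;print("gate top x",np.percentile(q@d,[2,50,98]),"y",np.percentile(q@n,[1,99]))
    # carrier: tray edges, rays at z=.045 lid+bar
    G=np.array([.4905,.3022]);T=np.array([.511,.1352]);e=T-G;print("carrier",np.linalg.norm(e),np.degrees(np.arctan2(e[1],e[0])))
    g=c["img"].min(2);v,u=np.mgrid[170:210,178:222];w=onplane(c,np.c_[u.ravel(),v.ravel()],.012)[:,:2];b=g[v.ravel(),u.ravel()]>140
    e/=np.linalg.norm(e);a=(w-T)@e;y=(w-T)@np.array([-e[1],e[0]]);m=b&(abs(y)<.02)&(a>-.13)&(a<-.045);print("bar fit (angle, offset at tray centre mm)",np.polyfit(a[m],y[m]*1000,1),m.sum())
E
python3 lane.py
```

```text
rails [([-0.0018, 36.88], np.int64(96)), ([0.0024, -33.3747], np.int64(100))]
rails [([-0.0049, 35.3231], np.int64(98)), ([0.0021, -35.1274], np.int64(100))]
rails [([-0.0035, 35.2274], np.int64(99)), ([0.0035, -35.2253], np.int64(100))]
rails [([-0.0035, 35.2263], np.int64(99)), ([0.0035, -35.2263], np.int64(100))]
[ 0.51289882 -0.1479388 ] [-0.2380877  -0.97124366] -103.7737024247524
intake centre in lane 0.18496282562411936 -0.0016076790089849808
gate top x [-0.00515541  0.00190823  0.00994777] y [-0.05428565  0.05168213]
carrier 0.16825352893773138 -83.00169729525818
bar fit (angle, offset at tray centre mm) [-1.19122461  0.74195174] 299
```

Request:
carry_out:
  steps:
    - [0,0,-8,0,0,0,0.085]
    - [0,0,-8,0,0,0,0.085]
    - [0,0,-8,0,0,0,0.085]
    - [0,0,-8,0,0,0,0.085]
    - [0,0,-8,0,0,0,0.085]

```text
clock: 0.6
ee_pos: [0.2277, -0.4726, 0.2218]
tcp_rot: [[0.406, 0.914, -0.0], [0.914, -0.406, 0.001], [0.001, -0.001, -1.0]]
contact_force: [0.0, -0.0, -0.9]
gripper_width: 0.991
```

Request:
carry_out:
  steps:
    - [0,0,-8,0,0,0,0.085]
    - [0,0,-8,0,0,0,0.085]
    - [0,0,-8,0,0,0,0.085]
    - [0,0,-7,0,0,0,0.085]
    - [0,0,0,0,0,0,0.085]

```text
clock: 1.1
ee_pos: [0.2277, -0.4727, 0.2219]
tcp_rot: [[-0.117, 0.993, -0.0], [0.993, 0.117, 0.001], [0.001, -0.0, -1.0]]
contact_force: [-0.5, 0.4, 0.1]
gripper_width: 0.996
```

Request:
carry_out:
  steps:
    - [0,0,0,0.037,0.0177,0,0.085]
    - [0,0,0,0.037,0.0177,0,0.085]
    - [0,0,0,0.037,0.0177,0,0.085]
    - [0,0,0,0.037,0.0177,0,0.085]
    - [0,0,0,0.037,0.0177,0,0.085]

```text
clock: 1.6
ee_pos: [0.2941, -0.2773, 0.2222]
tcp_rot: [[-0.113, 0.994, -0.0], [0.994, 0.113, 0.0], [0.0, 0.0, -1.0]]
contact_force: [1.0, -0.3, -0.1]
gripper_width: 0.991
```

Request:
carry_out:
  steps:
    - [0,0,0,0.037,0.0177,0,0.085]
    - [0,0,0,0.037,0.0177,0,0.085]
    - [0,0,0,0.037,0.0177,0,0.085]
    - [0,0,0,0.037,0.0177,0,0.085]
    - [0,0,0,0.037,0.0177,0,0.085]

```text
clock: 2.1
ee_pos: [0.3604, -0.0832, 0.2224]
tcp_rot: [[-0.114, 0.994, 0.0], [0.994, 0.114, -0.0], [-0.0, 0.0, -1.0]]
contact_force: [0.7, -0.6, -0.4]
gripper_width: 0.995
```

Request:
carry_out:
  steps:
    - [0,0,0,0.037,0.0177,0,0.085]
    - [0,0,0,0.037,0.0177,0,0.085]
    - [0,0,0,0.037,0.0177,0,0.085]
    - [0,0,0,0.037,0.0177,0,0.085]
    - [0,0,0,0.037,0.0177,0,0.085]

```text
clock: 2.6
ee_pos: [0.4267, 0.111, 0.2223]
tcp_rot: [[-0.114, 0.993, 0.0], [0.993, 0.114, -0.0], [-0.0, 0.0, -1.0]]
contact_force: [0.8, -0.3, 0.1]
gripper_width: 0.99
```

Request:
carry_out:
  steps:
    - [0,0,0,0.037,0.0177,0,0.085]
    - [0,0,0,0.037,0.0177,0,0.085]
    - [0,0,0,0.037,0.0177,0,0.085]
    - [0,0,0,0.037,0.0177,0,0.085]
    - [0,0,0,0,0,0,0.085]

```text
clock: 3.1
ee_pos: [0.4799, 0.2684, 0.2201]
tcp_rot: [[-0.119, 0.993, -0.002], [0.993, 0.119, 0.001], [0.001, -0.002, -1.0]]
contact_force: [-0.6, 0.1, 0.1]
gripper_width: 0.995
```

```bash
python3 - <<'E'
from bench import sensors, optics
from h import *
s=sensors.state();print(s["clock"],np.round(s["ee_pos"],4),np.round(s["tcp_rot"],4).tolist(),np.round(s["q"],2))
c=optics.read_camera("wrist");pickle.dump(c,open("w1.pkl","wb"));cv2.imwrite("pics/w1.png",c["img"][:,:,::-1])
print(np.round(c["world_from_camera"],3).tolist(),c["fx"])
E
```

```text
3.1 [0.4799 0.2684 0.2201] [[-0.1188, 0.9929, -0.0024], [0.9929, 0.1188, 0.0008], [0.0011, -0.0023, -1.0]] [0.39 0.11 0.17 1.62 0.   1.84]
[[0.993, 0.116, 0.03, 0.472], [0.119, -0.955, -0.272, 0.337], [-0.002, 0.274, -0.962, 0.372], [0.0, 0.0, 0.0, 1.0]] 287.4432999951693
```

View pics/w1.png

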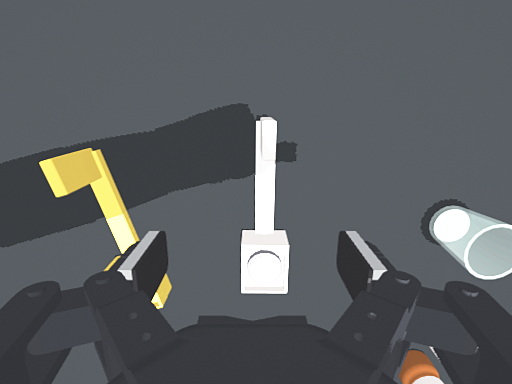

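The wrist view has the carrier centred, with its tray at (265,262) and its grip at (267,135) further up (+y). The yellow one is to the left and the beaker to the right. Next I refine the grip position.

```bash
python3 - <<'E'
from h import *
c=pickle.load(open("w1.pkl","rb"));P=cloud(c);z=P[...,2]
def f(a,b,u0,u1,v0,v1,h,n):
    m=np.zeros(z.shape,np.uint8);m[v0:v1,u0:u1]=1;m&=((z>a)&(z<b)).astype(np.uint8)&(c["img"].min(2)>110).astype(np.uint8)
    k=max(cv2.findContours(m,0,1)[0],key=cv2.contourArea)
    r=cv2.minAreaRect((onplane(c,k.reshape(-1,2),h)[:,:2]*1000).astype(np.float32));print(n,np.round(r[0],1),np.round(r[1],1),round(r[2],2),P[m>0].mean(0).round(4))
f(.075,.1,240,290,100,180,.085,"grip");f(.04,.052,230,300,220,300,.045,"tray")
E
```

```text
grip [491.4 304.5] [14.  39.6] 7.36 [0.4914 0.3043 0.0848]
tray [511.1 136.5] [59.4 72.8] 6.26 [0.5112 0.1367 0.0447]
```

Request:
carry_out:
  steps:
    - [0,0,0,0.0205,0.008,0,0.085]
    - [0,0,0,0.02,0.0077,0,0.085]
    - [0,0,0,0,0,0.04,0.085]
    - [0,0,0,0,0,0.04,0.07]
    - [0,0,0,0,0,0.03,0.07]

```text
clock: 3.65
ee_pos: [0.4894, 0.305, 0.1103]
tcp_rot: [[-0.114, 0.993, -0.002], [0.993, 0.114, -0.001], [-0.001, -0.002, -1.0]]
contact_force: [0.4, -0.6, -0.2]
gripper_width: 0.822
```

Request:
carry_out:
  steps:
    - [0,0,0,0,0,0.025,0.06]
    - [0,0,0,0,0,0.018,0.05]
    - [0,0,0,0,0,0.005,0.04]
    - [0,0,0,0,0,0,0.03]
    - [0,0,0,0,0,0,0.025]

```text
clock: 4.15
ee_pos: [0.4912, 0.3064, 0.066]
tcp_rot: [[-0.116, 0.993, 0.002], [0.993, 0.116, 0.001], [0.001, 0.002, -1.0]]
contact_force: [0.4, 0.3, -0.8]
gripper_width: 0.29
```

```bash
python3 - <<'E'
from bench import sensors, optics
from h import *
s=sensors.state();print(s["clock"],np.round(s["ee_pos"],4),np.round(s["tcp_rot"],4).tolist(),s["contact_force"],s["gripper_width"])
c=optics.read_camera("wrist");pickle.dump(c,open("w2.pkl","wb"));cv2.imwrite("pics/w2.png",c["img"][:,:,::-1])
E
```

```text
4.15 [0.4912 0.3064 0.066 ] [[-0.1157, 0.9933, 0.0019], [0.9933, 0.1157, 0.0008], [0.0005, 0.002, -1.0]] [ 0.44767654  0.31020263 -0.81763198] 0.2904157669721192
```

View pics/w2.png

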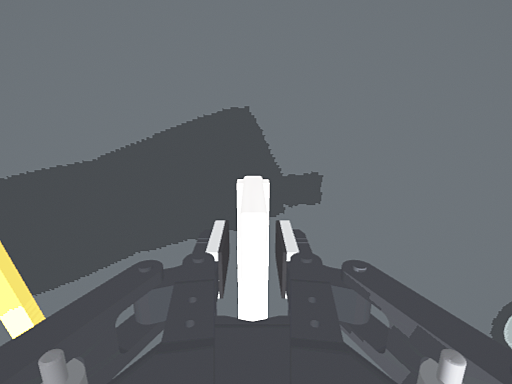

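The plate stands centred between the open pads: plate top at (253,190), pads at (215,250) and (290,250). Closing now.

Request:
carry_out:
  steps:
    - [0,0,0,0.002,0,0.003,0.02]
    - [0,0,0,0,0,0,0.005]
    - [0,0,0,0,0,0,0.005]
    - [0,0,0,0,0,0,0.005]
    - [0,0,0,0,0,0,0.005]
  force: 45

```text
clock: 4.7
ee_pos: [0.4911, 0.3093, 0.0628]
tcp_rot: [[-0.117, 0.993, 0.002], [0.993, 0.117, 0.002], [0.001, 0.002, -1.0]]
contact_force: [1.0, 1.3, 5.2]
gripper_width: 0.151
```

```bash
cat > st.py <<'E'
from bench import sensors
import numpy as np
O=np.array([.5129,-.1479]);d=np.array([-.2381,-.9712]);n=np.array([-d[1],d[0]])
def st():
    s=sensors.state();p=np.array(s["ee_pos"]);R=np.array(s["tcp_rot"]);f=np.array(s["contact_force"])
    w=p[:2]-O
    print("t",round(s["clock"],2),"tcp",p.round(4),"yaw",round(np.degrees(np.arctan2(-R[1,0],-R[0,0])),2),"lane xy mm",(1e3*np.array([w@d,w@n])).round(1),"F lane",np.round([f[:2]@d,f[:2]@n,f[2]],1),"T",np.round(s["wrist_torque"],2),"grip",round(s["gripper_width"],3))
if __name__=="__main__": st()
E
python3 st.py
```

```text
t 4.7 tcp [0.4911 0.3093 0.0628] yaw -83.28 lane xy mm [-438.8 -130.1] F lane [-1.5  0.6  5.2] T [ 0.28 -0.05 -0.02] grip 0.151
```

Request:
carry_out:
  steps:
    - [0,0,0,-0.007,0.0045,-0.001,0.005]
    - [0,0,0,-0.0138,0.0087,0,0.005]
    - [0,0,0,-0.0138,0.0087,0,0.005]
    - [0,0,0,-0.0138,0.0087,0,0.005]
    - [0,0,0,-0.0138,0.0087,0,0.005]

```text
clock: 5.2
ee_pos: [0.5371, 0.2505, 0.0627]
tcp_rot: [[-0.116, 0.993, -0.001], [0.993, 0.116, 0.001], [0.001, -0.0, -1.0]]
contact_force: [-1.9, 3.5, 5.4]
gripper_width: 0.145
```

```bash
python3 st.py
```

```text
t 5.2 tcp [0.5371 0.2505 0.0627] yaw -83.31 lane xy mm [-392.7  -71.4] F lane [-2.9 -2.7  5.4] T [ 0.84  0.56 -0.14] grip 0.145
```

Request:
carry_out:
  steps:
    - [0,0,0,-0.0138,0.0087,-0.001,0.005]
    - [0,0,0,-0.0138,0.0087,0,0.005]
    - [0,0,0,-0.0138,0.0087,0,0.005]
    - [0,0,0,-0.0138,0.0087,0,0.005]
    - [0,0,0,-0.0138,0.0087,0,0.005]

```text
clock: 5.7
ee_pos: [0.5883, 0.1863, 0.0628]
tcp_rot: [[-0.117, 0.993, -0.001], [0.993, 0.117, -0.001], [-0.001, -0.001, -1.0]]
contact_force: [-0.7, 0.5, -0.5]
gripper_width: 0.147
```

Request:
carry_out:
  steps:
    - [0,0,4,0,0,0,0.005]
    - [0,0,4,0,0,0,0.005]
    - [0,0,4,0,0,0,0.005]
    - [0,0,4,0,0,0,0.005]
    - [0,0,4.5,0,0,0,0.005]

```text
clock: 6.2
ee_pos: [0.5889, 0.1861, 0.0628]
tcp_rot: [[0.241, 0.97, 0.001], [0.97, -0.241, -0.003], [-0.002, 0.001, -1.0]]
contact_force: [0.6, -1.1, -1.6]
gripper_width: 0.145
```

```bash
cat > rel.py <<'E'
import sys
from bench import sensors, optics
from h import *
from st import *
tag=sys.argv[1];st()
c=optics.read_camera("top");pickle.dump(c,open(f"t_{tag}.pkl","wb"))
cv2.imwrite(f"pics/t_{tag}.png",cv2.resize(c["img"][110:270,150:450,::-1],None,fx=2.6,fy=2.6,interpolation=cv2.INTER_CUBIC))
P=cloud(c);z=P[...,2];q=P[...,:2]-O;lx=q@d;ly=q@n
m=((z>.037)&(z<.06)&(c["img"].min(2)>110)&(abs(ly)<.12)&(lx>-.35)&(lx<.1)).astype(np.uint8)
k=max(cv2.findContours(m,0,1)[0],key=cv2.contourArea)
w=onplane(c,k.reshape(-1,2),.045)[:,:2]-O;w=np.c_[w@d,w@n]*1000
r=cv2.minAreaRect(w.astype(np.float32));print("tray top in lane mm",np.round(r[0],1),np.round(r[1],1),round(r[2],2),"x range",w[:,0].min().round(1),w[:,0].max().round(1))
E
python3 rel.py 1
```

```text
t 6.2 tcp [0.5889 0.1861 0.0628] yaw -103.97 lane xy mm [-342.4   -5.7] F lane [ 0.9  0.9 -1.6] T [ 0.04 -0.26  0.18] grip 0.145
tray top in lane mm [-167.2   -6.5] [70.  60.9] 0.56 x range -202.1 -132.2
```

View pics/t_1.png

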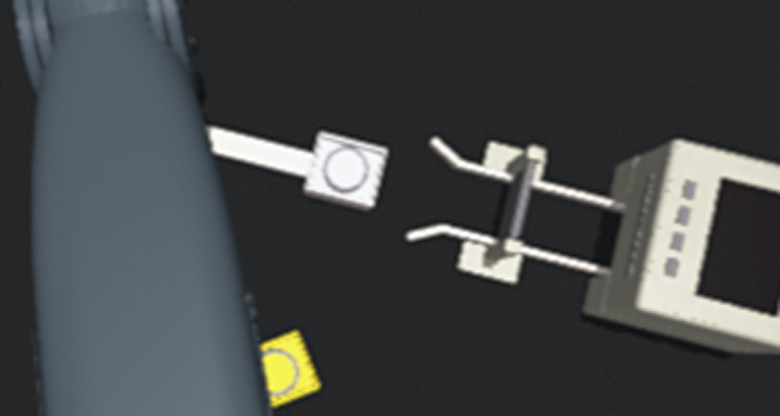

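The tray is at about (345,168) in the crop, just before the flared mouth at (420,190). It is aligned and about 6 mm off-centre in lane y, so I correct that and advance to the mouth.

Request:
carry_out:
  steps:
    - [0,0,0,-0.008,0.003,0.0005,0.005]
    - [0,0,0,-0.01,0.003,0,0.005]
    - [0,0,0,-0.01,0,0,0.005]
    - [0,0,0,-0.005,0,0,0.005]
    - [0,0,0,0,0,0,0.005]

```text
clock: 6.75
ee_pos: [0.5854, 0.1525, 0.0628]
tcp_rot: [[0.24, 0.971, -0.001], [0.971, -0.24, -0.002], [-0.002, -0.0, -1.0]]
contact_force: [0.1, -1.0, -1.0]
gripper_width: 0.15
```

```bash
python3 rel.py 2
```

```text
t 6.75 tcp [0.5854 0.1525 0.0628] yaw -103.86 lane xy mm [-309.    -1.1] F lane [ 0.9  0.3 -1. ] T [-0.12  0.02  0.09] grip 0.15
tray top in lane mm [-133.7   -2.4] [70.1 61.2] 0.12 x range -168.8 -98.7
```

Request:
carry_out:
  steps:
    - [0,0,0,-0.008,0.001,0.0003,0.005]
    - [0,0,0,-0.008,0.001,0,0.005]
    - [0,0,0,-0.008,0,0,0.005]
    - [0,0,0,-0.005,0,0,0.005]
    - [0,0,0,0,0,0,0.005]

```text
clock: 7.3
ee_pos: [0.5805, 0.1243, 0.0628]
tcp_rot: [[0.239, 0.971, -0.0], [0.971, -0.239, -0.002], [-0.002, 0.0, -1.0]]
contact_force: [-0.4, -1.0, -0.3]
gripper_width: 0.15
```

```bash
python3 rel.py 3
```

```text
t 7.3 tcp [0.5805 0.1243 0.0628] yaw -103.85 lane xy mm [-280.5    0.8] F lane [ 1.  -0.2 -0.3] T [-0.27  0.22 -0.02] grip 0.15
tray top in lane mm [-105.5   -0.4] [60.9 70. ] 89.78 x range -140.5 -70.6
```

View pics/t_3.png

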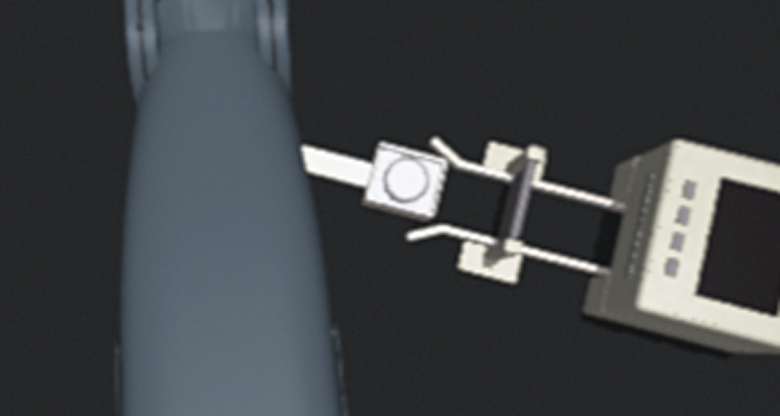

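The tray nose is inside the flare at (443,185), centred to about 0.4 mm. I enter the straight part slowly and watch the side force.

Request:
carry_out:
  steps:
    - [0,0,0,-0.004,0,0,0.005]
    - [0,0,0,-0.004,0,0,0.005]
    - [0,0,0,-0.004,0,0,0.005]
    - [0,0,0,-0.004,0,0,0.005]
    - [0,0,0,-0.003,0,0,0.005]

```text
clock: 7.85
ee_pos: [0.5762, 0.1071, 0.0628]
tcp_rot: [[0.238, 0.971, 0.0], [0.971, -0.238, 0.0], [0.0, 0.0, -1.0]]
contact_force: [0.3, 0.9, -0.5]
gripper_width: 0.146
```

```bash
python3 st.py
```

```text
t 7.85 tcp [0.5762 0.1071 0.0628] yaw -103.78 lane xy mm [-262.8    0.8] F lane [-0.9  0.1 -0.5] T [0.32 0.02 0.02] grip 0.146
```

Request:
carry_out:
  steps:
    - [0,0,0,-0.005,0,0,0.005]
    - [0,0,0,-0.005,0,0,0.005]
    - [0,0,0,-0.005,0,0,0.005]
    - [0,0,0,-0.005,0,0,0.005]
    - [0,0,0,-0.003,0,0,0.005]

```text
clock: 8.35
ee_pos: [0.5707, 0.0845, 0.0627]
tcp_rot: [[0.239, 0.971, 0.0], [0.971, -0.239, -0.0], [-0.0, 0.0, -1.0]]
contact_force: [0.2, 1.5, -0.1]
gripper_width: 0.149
```

```bash
python3 rel.py 4
```

```text
t 8.35 tcp [0.5707 0.0845 0.0627] yaw -103.81 lane xy mm [-239.4    0.8] F lane [-1.5 -0.1 -0.1] T [ 0.41 -0.05 -0.06] grip 0.149
tray top in lane mm [-64.8  -0.3] [60.9 70.4] 89.97 x range -100.0 -29.6
```

View pics/t_4.png

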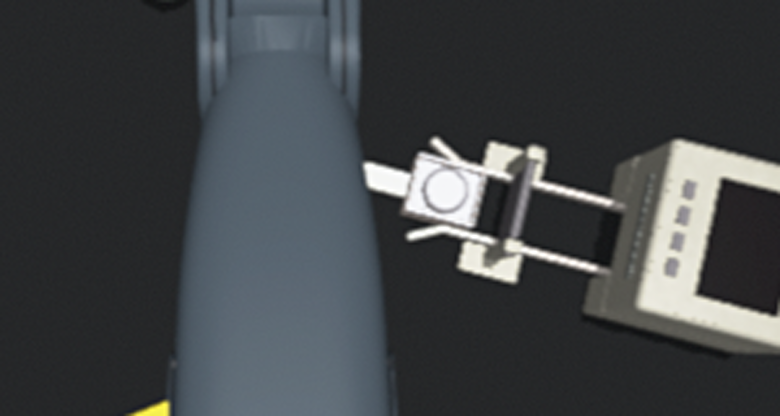

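The tray is 30 mm inside the rails with no side force. On through the flap.

Request:
carry_out:
  steps:
    - [0,0,0,-0.006,0,0,0.005]
    - [0,0,0,-0.006,0,0,0.005]
    - [0,0,0,-0.006,0,0,0.005]
    - [0,0,0,-0.006,0,0,0.005]
    - [0,0,0,-0.006,0,0,0.005]

```text
clock: 8.9
ee_pos: [0.5635, 0.0554, 0.0627]
tcp_rot: [[0.238, 0.971, 0.0], [0.971, -0.238, 0.0], [0.0, 0.0, -1.0]]
contact_force: [0.9, 1.1, -0.4]
gripper_width: 0.147
```

```bash
python3 st.py
```

```text
t 8.9 tcp [0.5635 0.0554 0.0627] yaw -103.79 lane xy mm [-209.5    0.7] F lane [-1.3  0.6 -0.4] T [ 0.4  -0.05  0.01] grip 0.147
```

Request:
carry_out:
  steps:
    - [0,0,0,-0.006,0,0,0.005]
    - [0,0,0,-0.006,0,0,0.005]
    - [0,0,0,-0.006,0,0,0.005]
    - [0,0,0,-0.006,0,0,0.005]
    - [0,0,0,-0.006,0,0,0.005]

```text
clock: 9.4
ee_pos: [0.5564, 0.0264, 0.0628]
tcp_rot: [[0.238, 0.971, 0.0], [0.971, -0.238, 0.0], [0.0, 0.0, -1.0]]
contact_force: [0.9, 2.7, -0.4]
gripper_width: 0.147
```

```bash
python3 st.py
```

```text
t 9.4 tcp [0.5564 0.0264 0.0628] yaw -103.78 lane xy mm [-179.6    0.7] F lane [-2.8  0.2 -0.4] T [ 0.57 -0.11 -0.05] grip 0.147
```

Request:
carry_out:
  steps:
    - [0,0,0,-0.005,0,0,0.005]
    - [0,0,0,-0.005,0,0,0.005]
    - [0,0,0,-0.005,0,0,0.005]
    - [0,0,0,-0.005,0,0,0.005]
    - [0,0,0,-0.005,0,0,0.005]

```text
clock: 9.9
ee_pos: [0.5504, 0.0021, 0.0627]
tcp_rot: [[0.238, 0.971, 0.0], [0.971, -0.238, -0.0], [-0.0, 0.0, -1.0]]
contact_force: [1.0, 2.0, 1.0]
gripper_width: 0.149
```

```bash
python3 rel.py 5
```

```text
t 9.9 tcp [0.5504 0.0021 0.0627] yaw -103.78 lane xy mm [-154.6    0.7] F lane [-2.2  0.5  1. ] T [ 0.57 -0.12 -0.08] grip 0.149
tray top in lane mm [-10.   18.4] [33.9 18. ] 56.35 x range -15.6 5.8
```

View pics/t_5.png

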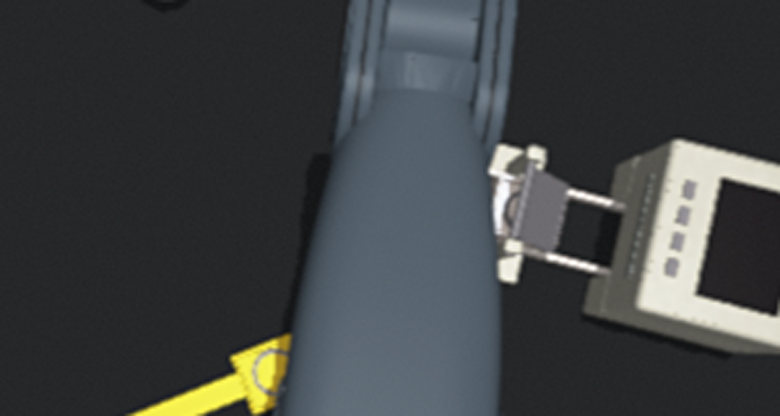

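The flap now lies open over the tray, seen at (545,210), and the nose is at about +55 mm. I advance to about +115 and then creep.

Request:
carry_out:
  steps:
    - [0,0,0,-0.006,0,0,0.005]
    - [0,0,0,-0.006,0,0,0.005]
    - [0,0,0,-0.006,0,0,0.005]
    - [0,0,0,-0.006,0,0,0.005]
    - [0,0,0,-0.006,0,0,0.005]

```text
clock: 10.45
ee_pos: [0.5432, -0.0272, 0.0628]
tcp_rot: [[0.238, 0.971, 0.0], [0.971, -0.238, 0.0], [0.0, 0.0, -1.0]]
contact_force: [0.8, 2.2, 1.4]
gripper_width: 0.148
```

```bash
python3 st.py
```

```text
t 10.45 tcp [ 0.5432 -0.0272  0.0628] yaw -103.79 lane xy mm [-124.5    0.7] F lane [-2.3  0.2  1.4] T [ 0.57 -0.13  0.01] grip 0.148
```

Request:
carry_out:
  steps:
    - [0,0,0,-0.006,0,0,0.005]
    - [0,0,0,-0.006,0,0,0.005]
    - [0,0,0,-0.006,0,0,0.005]
    - [0,0,0,-0.005,0,0,0.005]
    - [0,0,0,-0.003,0,0,0.005]

```text
clock: 10.95
ee_pos: [0.537, -0.0524, 0.0627]
tcp_rot: [[0.239, 0.971, 0.0], [0.971, -0.239, 0.0], [0.0, -0.0, -1.0]]
contact_force: [0.6, 3.6, 0.6]
gripper_width: 0.147
```

```bash
python3 st.py
```

```text
t 10.95 tcp [ 0.537  -0.0524  0.0627] yaw -103.81 lane xy mm [-98.5   0.7] F lane [-3.6 -0.3  0.6] T [ 0.63 -0.11  0.01] grip 0.147
```

Request:
carry_out:
  steps:
    - [0,0,0,-0.002,0,0,0.005]
    - [0,0,0,-0.002,0,0,0.005]
    - [0,0,0,-0.002,0,0,0.005]
    - [0,0,0,-0.002,0,0,0.005]
    - [0,0,0,-0.002,0,0,0.005]

```text
clock: 11.45
ee_pos: [0.5348, -0.0617, 0.0627]
tcp_rot: [[0.238, 0.971, 0.0], [0.971, -0.238, 0.0], [0.0, 0.0, -1.0]]
contact_force: [-0.1, 2.9, 0.4]
gripper_width: 0.148
```

```bash
python3 st.py
```

```text
t 11.45 tcp [ 0.5348 -0.0617  0.0627] yaw -103.77 lane xy mm [-89.    0.7] F lane [-2.8 -0.8  0.4] T [ 0.71 -0.09 -0.  ] grip 0.148
```

Request:
carry_out:
  steps:
    - [0,0,0,-0.001,0,0,0.005]
    - [0,0,0,-0.001,0,0,0.005]
    - [0,0,0,-0.001,0,0,0.005]
    - [0,0,0,-0.001,0,0,0.005]
    - [0,0,0,-0.001,0,0,0.005]

```text
clock: 11.95
ee_pos: [0.5336, -0.0666, 0.0627]
tcp_rot: [[0.238, 0.971, 0.0], [0.971, -0.238, -0.0], [-0.0, 0.0, -1.0]]
contact_force: [0.5, 1.5, 0.6]
gripper_width: 0.148
```

```bash
python3 st.py
```

```text
t 11.95 tcp [ 0.5336 -0.0666  0.0627] yaw -103.79 lane xy mm [-83.9   0.7] F lane [-1.5  0.1  0.6] T [ 0.57 -0.03  0.  ] grip 0.148
```

Request:
carry_out:
  steps:
    - [0,0,0,-0.001,0,0,0.005]
    - [0,0,0,-0.001,0,0,0.005]
    - [0,0,0,-0.001,0,0,0.005]
    - [0,0,0,-0.001,0,0,0.005]

```text
clock: 12.35
ee_pos: [0.5326, -0.0705, 0.0628]
tcp_rot: [[0.238, 0.971, 0.0], [0.971, -0.238, 0.0], [0.0, 0.0, -1.0]]
contact_force: [0.5, 1.9, 1.0]
gripper_width: 0.147
```

```bash
python3 st.py
```

```text
t 12.35 tcp [ 0.5326 -0.0705  0.0628] yaw -103.79 lane xy mm [-79.9   0.7] F lane [-2.  0.  1.] T [ 0.51 -0.07  0.01] grip 0.147
```

Request:
carry_out:
  steps:
    - [0,0,0,-0.001,0,0,0.005]
    - [0,0,0,-0.001,0,0,0.005]
    - [0,0,0,-0.001,0,0,0.005]

```text
clock: 12.65
ee_pos: [0.5319, -0.0734, 0.0627]
tcp_rot: [[0.238, 0.971, 0.0], [0.971, -0.238, 0.0], [0.0, 0.0, -1.0]]
contact_force: [1.4, 2.5, 1.9]
gripper_width: 0.15
```

```bash
python3 st.py
```

```text
t 12.65 tcp [ 0.5319 -0.0734  0.0627] yaw -103.79 lane xy mm [-76.9   0.7] F lane [-2.7  0.8  1.9] T [ 0.56 -0.05 -0.04] grip 0.15
```

Request:
carry_out:
  steps:
    - [0,0,0,-0.001,0,0,0.005]
    - [0,0,0,-0.001,0,0,0.005]

```text
clock: 12.85
ee_pos: [0.5314, -0.0753, 0.0627]
tcp_rot: [[0.238, 0.971, 0.0], [0.971, -0.238, 0.0], [0.0, 0.0, -1.0]]
contact_force: [0.1, 2.5, 1.6]
gripper_width: 0.15
```

```bash
python3 st.py
```

```text
t 12.85 tcp [ 0.5314 -0.0753  0.0627] yaw -103.79 lane xy mm [-74.9   0.7] F lane [-2.5 -0.6  1.6] T [ 0.57 -0.14  0.  ] grip 0.15
```

Request:
carry_out:
  steps:
    - [0,0,0,-0.001,0,0,0.005]
    - [0,0,0,-0.001,0,0,0.005]
    - [0,0,0,-0.001,0,0,0.005]

```text
clock: 13.15
ee_pos: [0.5307, -0.0782, 0.0627]
tcp_rot: [[0.238, 0.971, 0.0], [0.971, -0.238, 0.0], [0.0, 0.0, -1.0]]
contact_force: [0.9, 1.7, 2.1]
gripper_width: 0.149
```

```bash
python3 st.py
```

```text
t 13.15 tcp [ 0.5307 -0.0782  0.0627] yaw -103.79 lane xy mm [-71.9   0.7] F lane [-1.8  0.5  2.1] T [ 0.59 -0.11 -0.03] grip 0.149
```

Request:
carry_out:
  steps:
    - [0,0,0,-0.001,0,0,0.005]
    - [0,0,0,-0.001,0,0,0.005]

```text
clock: 13.35
ee_pos: [0.5302, -0.0802, 0.0627]
tcp_rot: [[0.238, 0.971, 0.0], [0.971, -0.238, 0.0], [0.0, 0.0, -1.0]]
contact_force: [0.6, 2.5, 1.9]
gripper_width: 0.147
```

```bash
python3 st.py
```

```text
t 13.35 tcp [ 0.5302 -0.0802  0.0627] yaw -103.79 lane xy mm [-69.9   0.7] F lane [-2.6  0.   1.9] T [ 0.63 -0.08  0.03] grip 0.147
```

Nose at about +140 mm, and still only drag (about 2.5 N).

Request:
carry_out:
  steps:
    - [0,0,0,-0.001,0,0,0.005]
    - [0,0,0,-0.001,0,0,0.005]
    - [0,0,0,-0.001,0,0,0.005]

```text
clock: 13.65
ee_pos: [0.5295, -0.0831, 0.0627]
tcp_rot: [[0.238, 0.971, 0.0], [0.971, -0.238, 0.0], [0.0, 0.0, -1.0]]
contact_force: [0.8, 2.7, 1.8]
gripper_width: 0.153
```

```bash
python3 st.py
```

```text
t 13.65 tcp [ 0.5295 -0.0831  0.0627] yaw -103.79 lane xy mm [-66.9   0.7] F lane [-2.8  0.1  1.8] T [ 0.66 -0.04 -0.05] grip 0.153
```

Request:
carry_out:
  steps:
    - [0,0,0,-0.001,0,0,0.005]
    - [0,0,0,-0.001,0,0,0.005]

```text
clock: 13.85
ee_pos: [0.5291, -0.085, 0.0628]
tcp_rot: [[0.238, 0.971, 0.0], [0.971, -0.238, 0.0], [0.0, 0.0, -1.0]]
contact_force: [1.0, 3.0, 1.7]
gripper_width: 0.148
```

```bash
python3 st.py
```

```text
t 13.85 tcp [ 0.5291 -0.085   0.0628] yaw -103.79 lane xy mm [-64.9   0.7] F lane [-3.2  0.3  1.7] T [ 0.67 -0.1   0.03] grip 0.148
```

Request:
carry_out:
  steps:
    - [0,0,0,-0.001,0,0,0.005]
    - [0,0,0,-0.001,0,0,0.005]

```text
clock: 14.05
ee_pos: [0.5286, -0.087, 0.0628]
tcp_rot: [[0.238, 0.971, 0.0], [0.971, -0.238, 0.0], [0.0, 0.0, -1.0]]
contact_force: [0.9, 2.6, 2.3]
gripper_width: 0.142
```

```bash
python3 st.py
```

```text
t 14.05 tcp [ 0.5286 -0.087   0.0628] yaw -103.78 lane xy mm [-62.9   0.7] F lane [-2.8  0.3  2.3] T [ 0.6  -0.04 -0.  ] grip 0.142
```

Request:
carry_out:
  steps:
    - [0,0,0,-0.001,0,0,0.005]
    - [0,0,0,-0.001,0,0,0.005]

```text
clock: 14.25
ee_pos: [0.5281, -0.0887, 0.0627]
tcp_rot: [[0.238, 0.971, 0.0], [0.971, -0.238, 0.001], [0.001, -0.0, -1.0]]
contact_force: [2.1, 3.4, 1.9]
gripper_width: 0.147
```

```bash
python3 st.py
```

```text
t 14.25 tcp [ 0.5281 -0.0887  0.0627] yaw -103.78 lane xy mm [-61.1   0.7] F lane [-3.8  1.2  1.9] T [ 0.89 -0.17 -0.06] grip 0.147
```

Possibly first contact: the torque rose to 0.89 N m and the TCP is lagging. One row at a time now.

Request:
carry_out:
  steps:
    - [0,0,0,-0.001,0,0,0.005]

```text
clock: 14.35
ee_pos: [0.528, -0.0892, 0.0627]
tcp_rot: [[0.238, 0.971, 0.0], [0.971, -0.238, 0.002], [0.002, -0.0, -1.0]]
contact_force: [1.1, 5.0, 1.8]
gripper_width: 0.15
```

```bash
python3 st.py
```

```text
t 14.35 tcp [ 0.528  -0.0892  0.0627] yaw -103.77 lane xy mm [-60.6   0.7] F lane [-5.2 -0.1  1.8] T [ 1.16 -0.17 -0.  ] grip 0.15
```

Request:
carry_out:
  steps:
    - [0,0,0,-0.001,0,0,0.005]

```text
clock: 14.45
ee_pos: [0.5278, -0.0898, 0.0628]
tcp_rot: [[0.238, 0.971, 0.001], [0.971, -0.238, 0.002], [0.003, -0.0, -1.0]]
contact_force: [1.0, 5.8, 3.1]
gripper_width: 0.146
```

```bash
python3 st.py
```

```text
t 14.45 tcp [ 0.5278 -0.0898  0.0628] yaw -103.75 lane xy mm [-60.    0.6] F lane [-5.9 -0.4  3.1] T [ 1.34 -0.24 -0.03] grip 0.146
```

Request:
carry_out:
  steps:
    - [0,0,0,-0.001,0,0,0.005]
    - [0,0,0,-0.001,0,0,0.005]

```text
clock: 14.65
ee_pos: [0.5274, -0.0907, 0.0628]
tcp_rot: [[0.237, 0.971, 0.001], [0.971, -0.237, 0.005], [0.005, -0.0, -1.0]]
contact_force: [2.4, 9.5, 2.8]
gripper_width: 0.152
```

```bash
python3 st.py
```

```text
t 14.65 tcp [ 0.5274 -0.0907  0.0628] yaw -103.72 lane xy mm [-59.    0.5] F lane [-9.8  0.1  2.8] T [ 1.75 -0.25  0.03] grip 0.152
```

Request:
carry_out:
  steps:
    - [0,0,0,-0.001,0,0,0.005]
    - [0,0,0,0,0,0,0.005]

```text
clock: 14.85
ee_pos: [0.5272, -0.0913, 0.0627]
tcp_rot: [[0.237, 0.972, 0.001], [0.972, -0.237, 0.005], [0.005, -0.0, -1.0]]
contact_force: [1.8, 8.5, 3.3]
gripper_width: 0.15
```

```bash
python3 st.py
```

```text
t 14.85 tcp [ 0.5272 -0.0913  0.0627] yaw -103.7 lane xy mm [-58.4   0.4] F lane [-8.6 -0.3  3.3] T [ 1.76 -0.28 -0.09] grip 0.15
```

Request:
carry_out:
  steps:
    - [0,0,0,-0.001,0,0,0.005]
    - [0,0,0,-0.001,0,0,0.005]
    - [0,0,0,-0.001,0,0,0.005]
    - [0,0,0,0,0,0,0.005]

```text
clock: 15.25
ee_pos: [0.5268, -0.0926, 0.0628]
tcp_rot: [[0.236, 0.972, 0.002], [0.972, -0.236, 0.008], [0.009, -0.0, -1.0]]
contact_force: [2.1, 12.1, 3.0]
gripper_width: 0.152
```

```bash
python3 st.py
```

```text
t 15.25 tcp [ 0.5268 -0.0926  0.0628] yaw -103.65 lane xy mm [-57.    0.4] F lane [-12.3  -0.9   3. ] T [ 2.46 -0.41 -0.02] grip 0.152
```

Definite press: about 12.3 N total, less about 2.7 N drag, so about 9.5 N on the pad. Hold.

Request:
carry_out:
  steps:
    - [0,0,0,0,0,0,0.005]
    - [0,0,0,0,0,0,0.005]
    - [0,0,0,0,0,0,0.005]
    - [0,0,0,0,0,0,0.005]
    - [0,0,0,0,0,0,0.005]

```text
clock: 15.75
ee_pos: [0.5268, -0.0926, 0.0628]
tcp_rot: [[0.236, 0.972, 0.002], [0.972, -0.236, 0.008], [0.008, -0.0, -1.0]]
contact_force: [2.4, 12.3, 3.2]
gripper_width: 0.147
```

```bash
python3 st.py
```

```text
t 15.75 tcp [ 0.5268 -0.0926  0.0628] yaw -103.65 lane xy mm [-57.    0.4] F lane [-12.6  -0.6   3.2] T [ 2.45 -0.37 -0.03] grip 0.147
```

Request:
carry_out:
  steps:
    - [0,0,0,0,0,0,0.005]
    - [0,0,0,0,0,0,0.005]
    - [0,0,0,0,0,0,0.005]

```text
clock: 16.05
ee_pos: [0.5268, -0.0926, 0.0628]
tcp_rot: [[0.236, 0.972, 0.002], [0.972, -0.236, 0.008], [0.008, -0.0, -1.0]]
contact_force: [3.1, 12.1, 2.4]
gripper_width: 0.149
```

```bash
python3 st.py; python3 - <<'E'
from bench import optics
from h import *
for n in ["side","top"]:
    c=optics.read_camera(n);cv2.imwrite(f"pics/{n}_p.png",cv2.resize(c["img"][40:232,190:446,::-1],None,fx=3,fy=3,interpolation=cv2.INTER_CUBIC))
E
```

```text
t 16.05 tcp [ 0.5268 -0.0926  0.0628] yaw -103.65 lane xy mm [-57.    0.3] F lane [-12.5   0.1   2.4] T [ 2.4  -0.42 -0.03] grip 0.149
```

View pics/side_p.png

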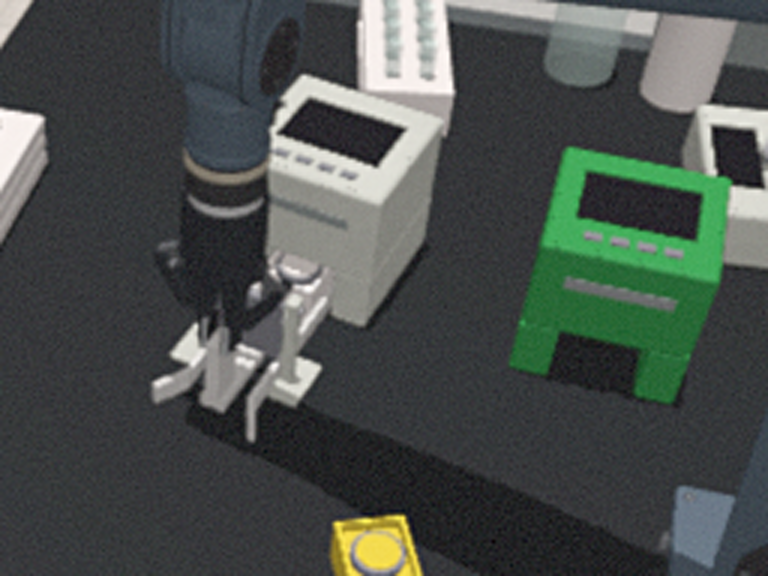

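View pics/top_p.png

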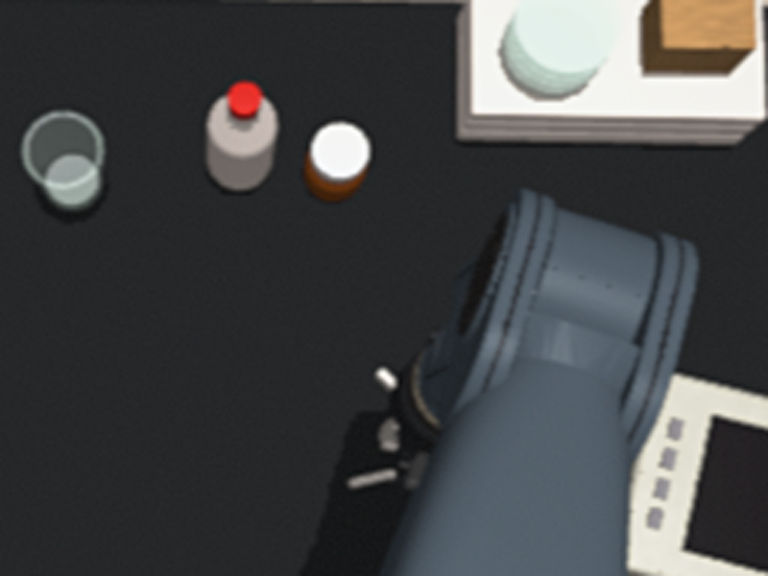

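In the side view the tray (lid at 298,268) is entering the housing. The flap at about (265,330) seems to hang down, partly hidden. I ease off the spring, then open modestly and straight.

Request:
carry_out:
  steps:
    - [0,0,0,0.002,0,0,0.005]
    - [0,0,0,0.002,0,0,0.005]
    - [0,0,0,0.002,0,0,0.005]
    - [0,0,0,0,0,0,0.005]

```text
clock: 16.55
ee_pos: [0.5275, -0.0907, 0.0627]
tcp_rot: [[0.238, 0.971, -0.0], [0.971, -0.238, -0.0], [-0.0, -0.0, -1.0]]
contact_force: [0.2, 4.4, 2.6]
gripper_width: 0.149
```

```bash
python3 st.py
```

```text
t 16.55 tcp [ 0.5275 -0.0907  0.0627] yaw -103.78 lane xy mm [-59.    0.6] F lane [-4.3 -0.9  2.6] T [ 0.77  0.01 -0.06] grip 0.149
```

Request:
carry_out:
  steps:
    - [0,0,0,0.001,0,0,0.005]
    - [0,0,0,0.001,0,0,0.005]
    - [0,0,0,0,0,0,0.018]
    - [0,0,0,0,0,0,0.025]
    - [0,0,0,0,0,0,0.036]

```text
clock: 17.05
ee_pos: [0.5278, -0.0892, 0.0622]
tcp_rot: [[0.239, 0.971, -0.001], [0.971, -0.239, -0.001], [-0.001, -0.001, -1.0]]
contact_force: [0.2, -0.3, 0.3]
gripper_width: 0.416
```

Request:
carry_out:
  steps:
    - [0,0,0,0,0,0,0.036]
    - [0,0,0,0,0,0,0.036]

```text
clock: 17.25
ee_pos: [0.528, -0.089, 0.0626]
tcp_rot: [[0.238, 0.971, -0.0], [0.971, -0.238, -0.0], [-0.0, -0.0, -1.0]]
contact_force: [1.0, -0.2, 0.5]
gripper_width: 0.422
```

```bash
python3 st.py; python3 - <<'E'
from bench import optics
from h import *
c=optics.read_camera("wrist");cv2.imwrite("pics/w5.png",c["img"][:,:,::-1])
E
```

```text
t 17.25 tcp [ 0.528  -0.089   0.0626] yaw -103.79 lane xy mm [-60.8   0.7] F lane [-0.   1.   0.5] T [ 0.01 -0.07 -0.01] grip 0.422
```

View pics/w5.png

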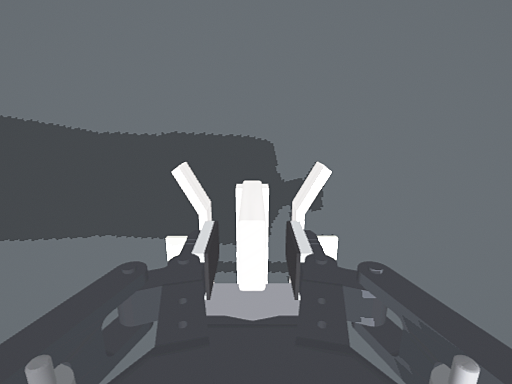

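The grip plate stands free at (253,235), clear of the pads at (205,255) and (297,255). The grey flap hangs behind it at (252,300). Going straight up.

Request:
carry_out:
  steps:
    - [0,0,0,0,0,-0.006,0.036]
    - [0,0,0,0,0,-0.015,0.036]
    - [0,0,0,0,0,-0.02,0.036]
    - [0,0,0,0,0,-0.025,0.036]
    - [0,0,0,0,0,-0.025,0.036]

```text
clock: 17.8
ee_pos: [0.5283, -0.0889, 0.156]
tcp_rot: [[0.238, 0.971, 0.001], [0.971, -0.238, -0.0], [-0.0, 0.001, -1.0]]
contact_force: [0.2, -0.4, -0.1]
gripper_width: 0.421
```

Request:
carry_out:
  steps:
    - [0,0,0,0,0,-0.03,0.036]
    - [0,0,0,0.03,0,-0.03,0.036]
    - [0,0,0,0.04,0,-0.02,0.036]
    - [0,0,0,0.04,0,0,0.036]
    - [0,0,0,0.04,0,0,0.036]

```text
clock: 18.3
ee_pos: [0.5652, 0.0581, 0.2372]
tcp_rot: [[0.239, 0.971, 0.005], [0.971, -0.239, -0.0], [0.001, 0.005, -1.0]]
contact_force: [0.3, 0.1, 0.3]
gripper_width: 0.422
```

Request:
carry_out:
  steps:
    - [0,0,0,0.04,0,0,0.036]
    - [0,0,0,0.04,0,0,0.036]
    - [0,0,0,0.02,0,0,0.036]
    - [0,0,0,0,0,0,0.036]

```text
clock: 18.7
ee_pos: [0.588, 0.157, 0.2348]
tcp_rot: [[0.234, 0.972, 0.002], [0.972, -0.234, 0.001], [0.001, 0.001, -1.0]]
contact_force: [-0.2, -0.3, -0.1]
gripper_width: 0.424
```

```bash
python3 st.py; python3 - <<'E'
from bench import optics
from h import *
from st import O,d,n
for nm in ["side","top"]:
    c=optics.read_camera(nm);pickle.dump(c,open(nm+"_f.pkl","wb"));y0,x0=(60,200) if nm=="side" else (130,270)
    cv2.imwrite(f"pics/{nm}_f.png",cv2.resize(c["img"][y0:y0+120,x0:x0+160,::-1],None,fx=5,fy=5,interpolation=cv2.INTER_CUBIC))
P=cloud(c);z=P[...,2];q=P[...,:2]-O;lx=q@d;ly=q@n;g=c["img"].min(2)>110
def rect(m,h,nm):
    k=max(cv2.findContours(m.astype(np.uint8),0,1)[0],key=cv2.contourArea);w=onplane(c,k.reshape(-1,2),h)[:,:2]-O
    r=cv2.minAreaRect((np.c_[w@d,w@n]*1000).astype(np.float32));print(nm,np.round(r[0],1),np.round(r[1],1),round(r[2],1))
rect((z>.07)&(z<.1)&(abs(ly)<.02)&(lx<-.02)&(lx>-.12)&g,.085,"grip top lane mm")
m=(abs(ly)<.025)&(lx>-.01)&(lx<.075)&(z>.03)&(z<.1)&(z<.092)
print("flap pts x,z",np.c_[lx[m],z[m]][:12].round(3).tolist(),m.sum(), "tray rear x", lx[(abs(ly)<.025)&(z>.04)&(z<.05)&(lx>.04)&(lx<.12)].min() if ((abs(ly)<.025)&(z>.04)&(z<.05)&(lx>.04)&(lx<.12)).any() else None)
c0=pickle.load(open("top0.pkl","rb"));D=cv2.absdiff(c0["img"],c["img"]).max(2)[70:115,195:320];print("bystander diff px",(D>40).sum())
E
```

```text
t 18.7 tcp [0.588  0.157  0.2348] yaw -103.55 lane xy mm [-314.     0.4] F lane [ 0.3 -0.1 -0.1] T [ 0.02  0.   -0.02] grip 0.424
grip top lane mm [-56.2  -0.7] [15.3 40.7] 89.5
flap pts x,z [[0.002, 0.064], [0.001, 0.055], [0.002, 0.067], [0.001, 0.032], [0.001, 0.047], [0.001, 0.061], [0.002, 0.071], [0.002, 0.033], [0.002, 0.047], [0.002, 0.057], [0.001, 0.074], [0.002, 0.035]] 64 tray rear x 0.07857014355168712
bystander diff px 1217
```

View pics/side_f.png

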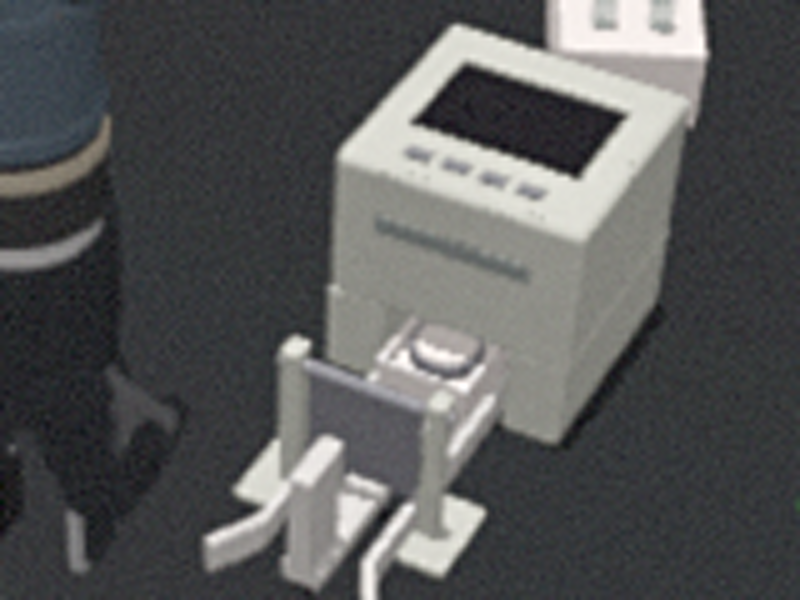

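View pics/top_f.png

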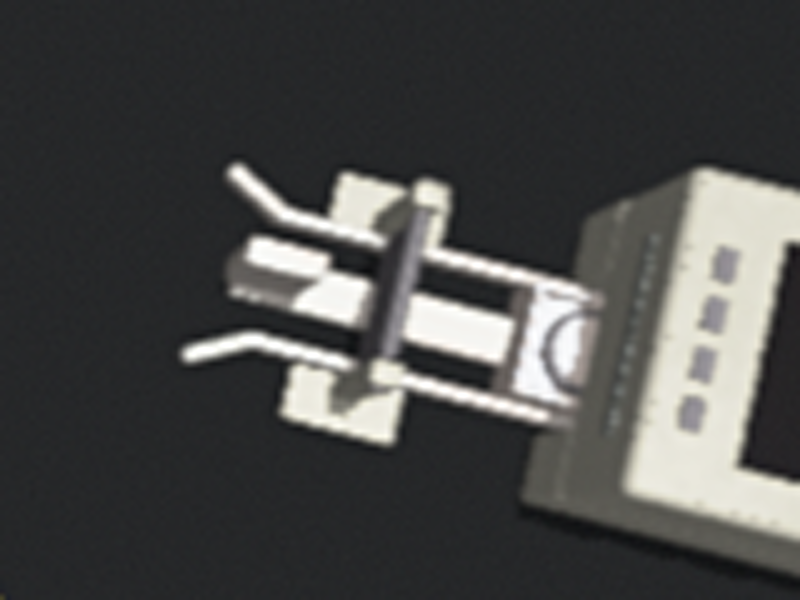

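The carrier lies straight between the rails: grip at (285,260) in the top crop, tray rear at x ≈ 79 mm, so nose ≈ 149 mm. The flap hangs vertical at x ≈ 1–2 mm over its whole height. The bystander difference may just be the arm overhead, so I check that.

```bash
python3 - <<'E'
from h import *
a=pickle.load(open("side0.pkl","rb"))["img"];b=pickle.load(open("side_f.pkl","rb"))["img"]
cv2.imwrite("pics/by.png",np.hstack([x[140:260,110:220,::-1] for x in(a,b)]).repeat(3,0).repeat(3,1))
E
```

```text
(no output)
```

View pics/by.png

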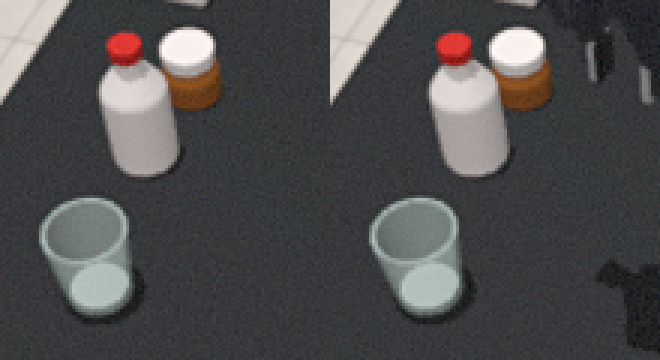

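The bottle, beaker and jar look the same before (left) and after (right). Handing in.

```bash
python3 -c "
from bench import bot
print(bot.hand_in())"; python3 st.py
```

```text
the job is handed in; nothing more can be done
None
the job is handed in; nothing more can be done
```

I took the carrier by its grip, slid it between the rails and through the flap, and pressed it against the spring pad. I then let go, backed the arm away and handed the job in at about 19 s; the hand-in reports no verdict.

- **Press on the pad:** I first felt the pad with the nose at about 149 mm. I held about 12.5 N at the wrist for about 0.8 s. Taking off about 2.7 N of sliding drag leaves nearly 10 N on the pad. That is inferred from the wrist force, not measured at the pad. Side force in the rails stayed around 1 N.
- **Release:** I backed off a few millimetres to unload the spring before opening the fingers. The wrist force was about zero afterwards.
- **Final position:** The top camera put the nose at about 149 mm, the carrier within about 1 mm of the rails' middle and within about 0.5° of their direction. The flap hung vertical behind the tray.
- **Bottle, beaker and jar:** A rough pixel comparison in the top view flagged a difference around them. I put this down to the arm overhead, and the side view showed all three unchanged.

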